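Clamp a small mounted specimen in the thumbwheel vice

TASK

Stand the small specimen mount (the 25 mm one) upright on the bed of the specimen vice between its open jaws and let go of it. Then, with the tip of the closed fingers pressed only lightly on the knurled thumbwheel that peeps out of the vice's housing, roll the wheel stroke by stroke until the moving jaw has pushed the mount home into the V jaw and holds it finger-tight, firm but not forced. Never shove the jaw itself, and leave the two larger mounts and the loupe where they are.

Things in the scene. Friction and masses are not known exactly. Their poses are not given: they have to be found in the camera images.
- vice: Fixed grey vice 190x72 mm. Origin: centre of underside; +x along its length from wheel housing to V jaw, z up. Bed: 60 wide, top z 20 mm, x -38 to 82. Housing x -82 to -38, y +-32, top z 42, with slot 16x36 mm over the wheel. V jaw (120 degree vee, vertex x 46) and moving jaw both stand 12 mm above the bed, 24 to 33 mm wide; gap between them open to both sides for fingers. Slick jaw faces centre a round mount.
- jaw: Steel moving jaw, 22x24x12 mm. Origin: middle of the lower edge of its clamping face, on the bed (z 20 mm in the vice). Starts 6 to 9 mm short of touching a seated mount. It moves only by the wheel, along the vice's +x to close, 2.5 mm per rad (about 0.11 mm per mm of rim travel); it stays where it is left and cannot be pushed by hand (about 20 N).
- wheel: Knurled steel thumbwheel, 44 mm diameter, 12 mm wide, axis along the vice's x. Origin: its centre, at x -60, y 0, z 26 mm in the vice, so its top is 22 mm above the origin and 6 mm above the housing. Rolling its top towards the vice's +y closes the jaw. Rolling free drags about 2.3 N on the finger, 4 to 5 N once the jaw grips, over 7.5 N is forced; held still, up to 1 N less. Grip about 1 times the press.
- small_mount: The small specimen mount: a plain cylinder 25 mm diameter, 15 mm tall, 30 g, standing flat. Origin: centre of its underside, z up. The other mounts are 30 mm across and 18 mm tall. Lift over the fixed green hand press (250 mm tall, about x 0.28 to 0.50, y 0.10 to 0.22 m) left of the work.
- seat (a point): Point on the bed top in the vice (x 31.6, y 0, z 20 mm): where the centre of the small mount's underside lies when it touches both faces of the V jaw.
- large_mount_a: Bystander: specimen mount, 30 mm diameter, 18 mm tall. Origin: centre of its underside.
- large_mount_b: Bystander: specimen mount, 30 mm diameter, 18 mm tall. Origin: centre of its underside.
- loupe: Bystander: black stand loupe, 36 mm across, 36 mm tall. Origin: centre of its underside.

How it is judged:
By the outcome, as a careful person would: the job done as asked, in the order asked, and still so for the second after the job is handed in, with the robot touching nothing.
It also fails if it takes over 64 s, if anything falls off the work surface, if the arm or the gripper's body presses on something with over 40 N, if the wrist force passes 120 N, or if a joint passes its speed limit or range.

ROBOT

A 7-joint arm with a two-finger parallel gripper is mounted at the origin on a cart in front of the work surface, level with it; the furniture and walls round the work are solid. World frame = base frame: x ahead of the robot, y to its left, z up, the work surface at z = 0. Lengths are in m, angles in rad, forces in N, time in s.
With the tool pointing down it reaches from about 0.425 to 0.875 m from the base axis. Payload 4.7 kg.
Tool frame: the origin (TCP) lies on the mounting face of the last link; the fingertips stand 173 mm ahead of it and the grasp point (between the pads) lies 155 mm ahead of it (r.grip_depth is the distance from the TCP to the grasp point, in m); z points along the fingers, y is the line along which they close (so a half turn about z gives the same grasp; the last joint's range is limited). The gripper opens to 85 mm and grips with 20 to 120 N. Pads are 22 mm wide; open, the fingers measure 114 mm over their backs; the gripper's body (76 mm by 85 mm) begins 54 mm behind the grasp point. The pads swing forward as they close: fully open they stand 13 mm farther back than shut.
Start: joints at [-1.181, 0.321, -0.07, 1.45, 0.023, 1.371, -0.057], TCP at [0.239, 0.605, 0.405] pointing down, gripper open.
Joint ranges: [-2.86, 2.86], [-0.3, 2.09], [-1.38, 1.24], [0.06, 2.45], [-1.56, 4.7], [0.09, 2.05], [-2.69, 2.69]. Speed limits (rad/s): [2.57, 2.57, 3.14, 3.14, 3.14, 3.14, 3.14].

INTERFACE

Orientations are given as a unit quaternion [w, x, y, z].
In Python, from cell import r, cams gives the robot as it stands. The module is installed in compiled form; this text tells all that it offers.
- The arm moves only by the shell command python3 -m handwheel 'ROWS' [FORCE]. ROWS is a JSON object of lists of equal length, an entry for each row: "rot": the turn, a rotation vector about the tool's x, y, z in degrees, a list of three; "offset": the shift along the tool's x, y, z in cm, a list of three; "hand": the finger opening in cm, from 0 to 8.54. In form: {"rot": [[rx, ry, rz], ...], "offset": [[dx, dy, dz], ...], "hand": [hand, ...]}. A call has 1 to 20 rows; each row shifts and turns the commanded pose from where the row before left it, along the tool's axes as they then stand; what a row does not reach is not made up. A row lasts 1/10 s, in which the tool goes at most 50 mm and 8.59 degrees, less where a joint would pass 70% of its speed; a pose out of reach is approached as far as the arm can. A call with a gripper value outside its range is refused whole. The fingers move at their own pace and stop on an object; FORCE is the grip in N (left out, the last holds). Time passes only in rows, so rows that do not move let the fingers close. It gives the time, the measured TCP pose, the force, the opening and the grip force at its end, in the units of the state.
- r.sense(): the state, without advancing time (a new reading comes with each control period).
- cams.snapshot(name): name is "side" or "top" or "wrist"; returns a dict with "image" (400x640x3 uint8, red, green, blue), "camera_matrix" (3x3 intrinsics, pixels), "position" and "attitude" of the camera in the world. Camera axes: x right, y up, looking along -z (the intrinsics and any distortion apply to the point x, -y, -z); pixel columns grow to the right and rows downward; lengths in m; the calibration is good to about 2 mm. A picture is of the moment at which its call begins. There is no depth.
- r.sign_off(): hands the job in; it is judged then, once.
The state is a dict: "t": time; "joint_pos": joint angles; "joint_vel": joint speeds; "joint_torque": joint torques, N m; "eef_pos": TCP position; "eef_rot": TCP orientation; "wrist_force": force on the tool from outside, world axes, zero at the start; "ft_torque": the same for the moment, N m; "finger_gap": opening from 0.0 (shut) to 1.0 (fully open); "grasp_force": force on a finger pad.
Only numpy, scipy, OpenCV 4.12 (cv2) and the standard library are available. Lean on these libraries where they do the work, as an engineer would, in place of code of your own. Each camera call takes 0.05 s, during which the arm holds its last target. There are 200 camera calls.

## Working session

There is one attempt and no reset: what is moved stays moved. The work goes in short steps, Python scripts to look and compute and a shell command to move; the robot and the scene stay as the last step left them, time stands still between calls to the robot, and variables do not carry over. Pictures are saved under pics/ and viewed, at most 10 in all, crops included, and the job is handed in when it is done.

```bash
mkdir -p pics; python3 - <<'E'
from cell import r,cams
import cv2,numpy as np
s=r.sense();print({k:np.round(v,3).tolist() for k,v in s.items()},r.grip_depth)
ims=[]
for n in("top","side"):
    c=cams.snapshot(n);cv2.imwrite(f"pics/{n}0.png",c["image"][:,:,::-1]);print(n,c["camera_matrix"],c["position"],c["attitude"],[k for k in c])
E
```

```text
{'t': 0.0, 'joint_pos': [-1.181, 0.322, -0.07, 1.452, 0.023, 1.371, -0.057], 'joint_vel': [0.002, 0.002, 0.0, 0.0, -0.002, 0.001, -0.0], 'joint_torque': [-0.0, -49.359, -0.382, -31.433, 0.013, 0.012, -0.0], 'eef_pos': [0.239, 0.604, 0.404], 'eef_rot': [-0.0, 0.187, 0.982, -0.001], 'wrist_force': [0.228, -0.106, -0.183], 'ft_torque': [-0.051, 0.028, -0.003], 'grasp_force': 0.0, 'finger_gap': 1.001} 0.1547
top [[370.75908982   0.         310.15421122]
 [  0.         370.75908982 201.20971367]
 [  0.           0.           1.        ]] [ 0.48077682 -0.12932766  0.90025232] [-0.70424865 -0.03437585  0.02989592  0.70849021] ['image', 'camera_matrix', 'position', 'attitude']
side [[477.38987626   0.         324.34554104]
 [  0.         477.38987626 201.68944114]
 [  0.           0.           1.        ]] [ 0.52650966 -0.88993761  0.58620159] [ 0.88918883  0.45709013  0.00326909 -0.02002892] ['image', 'camera_matrix', 'position', 'attitude']
```

View pics/top0.png

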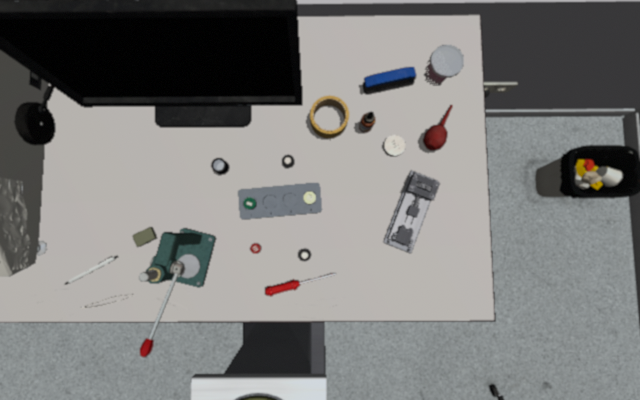

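View pics/side0.png

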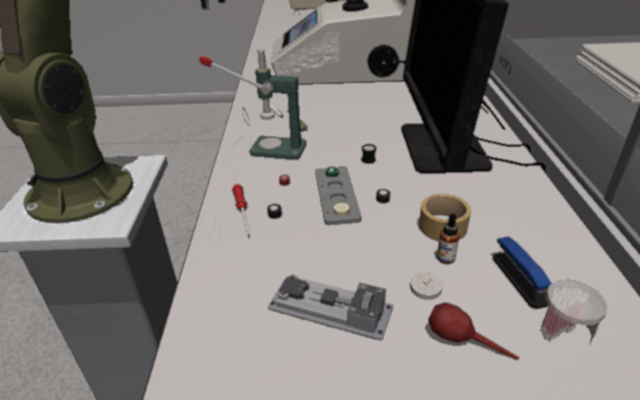

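The top view shows the vice at about (411,212), with the housing at its upper end and the V jaw at its lower end. Mount candidates are at (256,248) red, (288,160) and (305,254), and the loupe is at (219,166). I'll enlarge to measure them.

```bash
cat > h.py <<'E'
from cell import r,cams
import cv2,numpy as np
from scipy.spatial.transform import Rotation as R
def rot(q): return R.from_quat([q[1],q[2],q[3],q[0]]).as_matrix()
def cast(c,uv,z):
    d=rot(c["attitude"])@(np.diag([1,-1,-1])@np.linalg.inv(c["camera_matrix"])@[uv[0],uv[1],1])
    p=np.array(c["position"]); return p+d*(z-p[2])/d[2]
def proj(c,P):
    q=np.diag([1,-1,-1])@rot(c["attitude"]).T@(np.array(P)-c["position"]); q=c["camera_matrix"]@q; return q[:2]/q[2]
def snap(n,f=None):
    c=cams.snapshot(n)
    if f: cv2.imwrite("pics/"+f,c["image"][:,:,::-1])
    return c
def crop(c,x0,y0,w,h,k,f): cv2.imwrite("pics/"+f,cv2.resize(c["image"][y0:y0+h,x0:x0+w,::-1],None,fx=k,fy=k,interpolation=cv2.INTER_CUBIC))
E
python3 - <<'E'
from h import *
c=snap("top"); s=snap("side")
a=c["image"][140:275,205:330,::-1]; b=c["image"][160:265,375:450,::-1]
a=cv2.resize(a,None,fx=4,fy=4,interpolation=2); b=cv2.resize(b,(int(75*4),int(105*4)),interpolation=2)
o=np.zeros((540,800,3),np.uint8);o[:540,:500]=a;o[:420,500:]=b
cv2.imwrite("pics/crop1.png",o)
for n,uv,z in [("red",(256,248),.015),("b1",(288,160),.018),("b2",(305,254),.018),("loupe",(219,166),.036),("hous",(422,187),.042),("vj",(403,236),.032)]:
    P=cast(c,uv,z);print(n,P.round(3),proj(s,P).round(0))
E
```

```text
red [0.451 0.005 0.015] [283. 178.]
b1 [ 0.662 -0.071  0.018] [383. 192.]
b2 [ 0.436 -0.111  0.018] [274. 208.]
loupe [0.645 0.091 0.036] [367. 147.]
hous [ 0.591 -0.385  0.042] [364. 297.]
vj [ 0.477 -0.34   0.032] [291. 284.]
```

View pics/crop1.png

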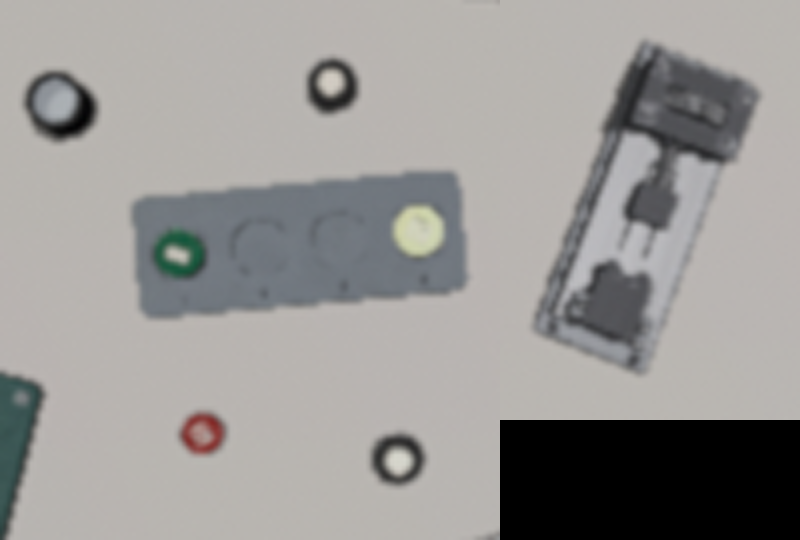

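The red disc at crop (203,434), full image (255.8,248.5), is the smallest at about 25 mm. The two black ones are the 30 mm mounts. The vice's +x points to the robot and is nearly parallel to tool x. First move: up and around, clear of the press.

```bash
python3 -m handwheel '{"rot":[[0,0,0],[0,0,0],[0,0,0],[0,0,0],[0,0,0],[0,0,0],[0,0,0],[0,0,0],[0,0,0],[0,0,0],[0,0,0]],"offset":[[-3.2,-2,-1],[-3.2,-2,-1],[-3.2,-2,-1],[-3.2,-2,-1],[-3.2,-2,-1],[-3.2,-2,-1],[-3.2,-2,-1],[-3.2,-2,-0.5],[-3.2,-2,0],[-3.2,-2,0],[0,0,0]],"hand":[8.5,8.5,8.5,8.5,8.5,8.5,8.5,8.5,8.5,8.5,8.5]}'
cat >> h.py <<'E'
def tooldelta(P,s=None):
    s=s or r.sense(); return rot(s["eef_rot"]).T@(np.array(P)-s["eef_pos"])*100
def red(c,z=.015):
    h=cv2.cvtColor(c["image"],cv2.COLOR_RGB2HSV); m=(((h[:,:,0]<10)|(h[:,:,0]>170))&(h[:,:,1]>120)&(h[:,:,2]>50)).astype(np.uint8)
    n,l,st,ce=cv2.connectedComponentsWithStats(m); return [(st[i,:].tolist(),cast(c,st[i,:2]+st[i,2:4]/2-.5,z).round(4).tolist()) for i in range(1,n) if st[i,4]>40]
E
python3 - <<'E'
from h import *
s=r.sense();print(s["t"],np.round(s["eef_pos"],3),np.round(s["eef_rot"],3))
for n in("top","side"):print(n,red(snap(n),.0075 if n=="side" else .015))
print(tooldelta([.451,.005,.48]))
E
```

```text
t: 1.3
eef_pos: [0.4665, 0.2952, 0.4799]
eef_rot: [0.001, 0.192, 0.981, -0.001]
wrist_force: [0.5, 0.6, -0.6]
finger_gap: 0.995
grasp_force: 0.0
1.3 [0.467 0.295 0.48 ] [ 0.001  0.192  0.981 -0.001]
top [([425, 106, 27, 43, 411], [0.7411, -0.4365, 0.015]), ([584, 159, 11, 12, 94], [0.646, -0.7957, 0.015]), ([265, 280, 34, 16, 254], [0.3584, -0.0555, 0.015]), ([140, 339, 13, 18, 151], [0.223, 0.259, 0.015])]
side [([200, 57, 12, 9, 76], [0.1399, 0.8164, 0.0075]), ([280, 177, 9, 8, 47], [0.4518, 0.0053, 0.0075]), ([233, 185, 13, 24, 193], [0.358, -0.0507, 0.0075]), ([430, 304, 88, 55, 1388], [0.7511, -0.4288, 0.0075])]
[ -9.76398369 -27.89739387  -0.04468722]
```

```bash
python3 -m handwheel '{"rot":[[0,0,0],[0,0,0],[0,0,0],[0,0,0],[0,0,0],[0,0,0],[0,0,0],[0,0,0],[0,0,0],[0,0,0]],"offset":[[-1.3,-4,0],[-1.3,-4,0],[-1.3,-4,0],[-1.3,-4,0],[-1.3,-4,0],[-1.3,-4,2.5],[-1.3,-3.9,4],[-0.7,0,4],[0,0,2.5],[0,0,0]],"hand":[8.5,8.5,8.5,8.5,8.5,8.5,8.5,8.5,8.5,8.5]}'
python3 - <<'E'
from h import *
s=r.sense();c=snap("wrist","w1.png");print(c["position"],rot(c["attitude"]).round(2))
R=red(c);print(R);
for q in R: print(tooldelta(q[1][:2]+[.155]))
print("top",red(snap("top")))
E
```

```text
t: 2.4
eef_pos: [0.4503, 0.0122, 0.3515]
eef_rot: [-0.003, 0.186, 0.983, -0.001]
wrist_force: [0.5, -0.3, 0.0]
finger_gap: 0.995
grasp_force: 0.0
[0.37493319 0.04081927 0.32215366] [[ 0.37 -0.89 -0.29]
 [ 0.93  0.35  0.12]
 [-0.   -0.31  0.95]]
[([198, 102, 65, 55, 1423], [0.3588, -0.0555, 0.015]), ([306, 176, 21, 21, 226], [0.4514, 0.0072, 0.015])]
[ 6.08063874 -9.65479882 19.91828122]
[-0.2540253  -0.43897132 19.88580163]
top [([425, 107, 26, 42, 421], [0.7399, -0.4352, 0.015]), ([361, 117, 12, 10, 43], [0.7562, -0.2627, 0.015]), ([584, 158, 11, 13, 96], [0.6472, -0.7958, 0.015]), ([266, 280, 33, 16, 253], [0.3584, -0.0566, 0.015])]
```

View pics/w1.png

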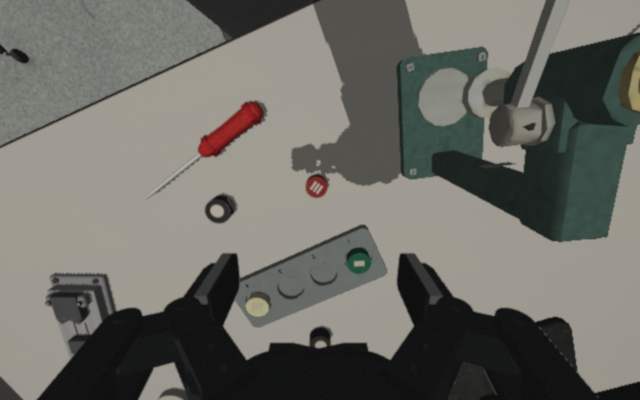

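The wrist view shows the red mount at (316,186) with clear space around it. That agrees with the other views, at about (0.4515, 0.0065). I'll descend and grip.

```bash
python3 -m handwheel '{"rot":[[0,0,0],[0,0,0],[0,0,0],[0,0,0],[0,0,0],[0,0,0],[0,0,0],[0,0,0],[0,0,0],[0,0,0],[0,0,0],[0,0,0],[0,0,0],[0,0,0],[0,0,0]],"offset":[[-0.2,-0.5,4],[0,0,4],[0,0,4],[0,0,3],[0,0,1.5],[0,0,0.9],[0,0,0],[0,0,0],[0,0,0],[0,0,0],[0,0,0],[0,0,0],[0,0,0],[0,0,0],[0,0,0]],"hand":[8.5,8.5,8.5,8.5,8.5,8.5,3.5,3.5,3.5,2,2,2,2,2,2]}' 25
python3 - <<'E'
from h import *
c=snap("wrist","w2.png")
s=snap("side");crop(s,200,100,160,120,4,"s2.png")
E
```

```text
t: 4.0
eef_pos: [0.4526, 0.0056, 0.1819]
eef_rot: [0.001, 0.187, 0.982, 0.001]
wrist_force: [-1.1, -0.4, 6.6]
finger_gap: 0.269
grasp_force: 24.4
```

View pics/w2.png

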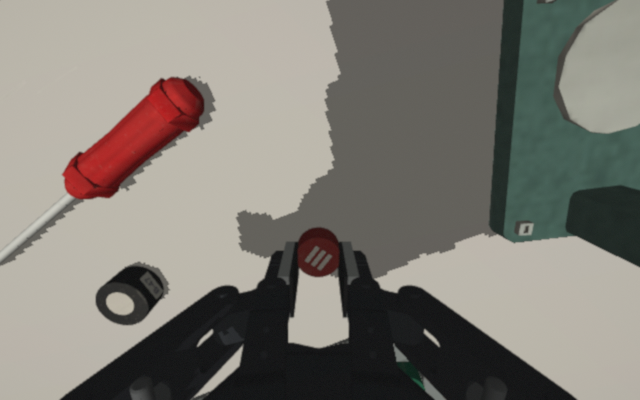

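The mount sits between the pads at (318,252), but TCP z is 4 mm higher than intended. I'll open a little, go lower and regrip.

```bash
python3 -m handwheel '{"rot":[[0,0,0],[0,0,0],[0,0,0],[0,0,0]],"offset":[[0,0,0],[0,0,0],[0,0,0],[0,0,0]],"hand":[4,4,4,4]}'
python3 - <<'E'
from h import *
c=snap("wrist");print(red(c));
for q in red(c): print(tooldelta(q[1]))
E
```

```text
t: 4.5
eef_pos: [0.4518, 0.0056, 0.1807]
eef_rot: [-0.0, 0.187, 0.982, -0.0]
wrist_force: [0.2, -0.5, 0.4]
finger_gap: 0.467
grasp_force: 0.0
[([63, 80, 141, 121, 7617], [0.3579, -0.0538, 0.015]), ([298, 230, 43, 48, 1183], [0.4479, 0.0068, 0.015])]
[ 6.55504658 -8.96456144 16.57460933]
[ 0.40717563 -0.02435576 16.57230654]
```

```bash
python3 -m handwheel '{"rot":[[0,0,0],[0,0,0],[0,0,0],[0,0,0],[0,0,0],[0,0,0],[0,0,0]],"offset":[[0.2,0,0.3],[0,0,0.2],[0,0,0],[0,0,0],[0,0,0],[0,0,0],[0,0,0]],"hand":[4,4,4,2,2,2,2]}' 25
python3 -m handwheel '{"rot":[[0,0,0],[0,0,0],[0,0,0],[0,0,0],[0,0,0],[0,0,0]],"offset":[[0,0,-0.5],[0,0,-2],[0,0,-4],[0,0,-4],[0,0,-3],[0,0,0]],"hand":[2,2,2,2,2,2]}'
python3 - <<'E'
from h import *
c=snap("wrist");s=r.sense();print(s["t"]);zt=s["eef_pos"][2]-.1757+.015
for q in red(c,zt): print(q[0],tooldelta(q[1]))
E
```

```text
t: 5.25
eef_pos: [0.4502, 0.0063, 0.1759]
eef_rot: [0.0, 0.187, 0.982, 0.0]
wrist_force: [0.3, -0.8, -0.3]
finger_gap: 0.275
grasp_force: 24.5
t: 5.85
eef_pos: [0.4518, 0.0062, 0.3156]
eef_rot: [0.004, 0.187, 0.982, 0.002]
wrist_force: [1.6, -0.4, -0.4]
finger_gap: 0.266
grasp_force: 24.6
5.9
[183, 91, 74, 64, 1903] [ 7.23861381 -4.53700456 16.02692886]
[297, 247, 43, 40, 991] [-3.83315737e-01 -1.43287959e-02  1.60737679e+01]
```

```bash
python3 - <<'E'
from h import *
c=snap("wrist");s=snap("side")
a=cv2.resize(c["image"][200:350,220:420,::-1],(800,600))
p=proj(s,np.array(r.sense()["eef_pos"])-[0,0,.165]).astype(int);print(p)
b=cv2.resize(s["image"][p[1]-30:p[1]+30,p[0]-40:p[0]+40,::-1],(400,300),interpolation=2)
o=np.zeros((300,800,3),np.uint8);o[:,:400]=cv2.resize(a,(400,300));o[:,400:]=b
cv2.imwrite("pics/g.png",o)
E
```

```text
[278 124]
```

View pics/g.png

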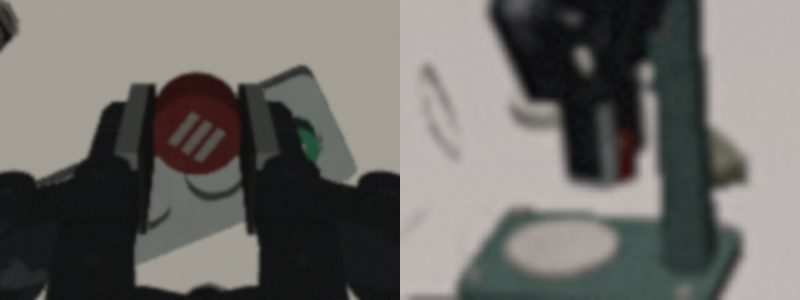

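The mount is held upright but about 4 mm off the pad centre, toward tool −x. The pads would then foul the V jaw, so I'll set it down and regrip it centred.

```bash
python3 -m handwheel '{"rot":[[0,0,0],[0,0,0],[0,0,0],[0,0,0],[0,0,0],[0,0,0],[0,0,0],[0,0,0],[0,0,0],[0,0,0],[0,0,0],[0,0,0],[0,0,0],[0,0,0],[0,0,0]],"offset":[[0,0,4],[0,0,4],[0,0,4],[0,0,1.5],[0,0,0.4],[0,0,0],[0,0,0],[0,0,0],[-0.4,0,0],[0,0,0],[0,0,0],[0,0,0],[0,0,0],[0,0,0],[0,0,0]],"hand":[2,2,2,2,2,2,3.5,3.5,3.5,3.5,2,2,2,2,2]}' 25
python3 -m handwheel '{"rot":[[0,0,0],[0,0,0],[0,0,0],[0,0,0],[0,0,0],[0,0,0]],"offset":[[0,0,-0.5],[0,0,-2],[0,0,-4],[0,0,-4],[0,0,-3.5],[0,0,0]],"hand":[2,2,2,2,2,2]}'
python3 - <<'E'
from h import *
c=snap("wrist");s=r.sense();print(s["t"]);zt=s["eef_pos"][2]-.1609
for q in red(c,zt): print(q[0],tooldelta(q[1]))
t=snap("top");crop(t,370,155,85,112,5,"v.png")
h=cv2.cvtColor(t["image"],cv2.COLOR_RGB2HSV)
E
```

```text
t: 7.5
eef_pos: [0.4532, 0.0054, 0.1734]
eef_rot: [-0.003, 0.187, 0.982, 0.001]
wrist_force: [-11.4, 2.2, 34.5]
finger_gap: 0.276
grasp_force: 37.6
t: 8.1
eef_pos: [0.4552, 0.0047, 0.3152]
eef_rot: [0.003, 0.187, 0.982, 0.001]
wrist_force: [0.7, 0.1, -1.1]
finger_gap: 0.272
grasp_force: 24.6
8.15
[183, 88, 74, 63, 1933] [ 7.38981129 -4.52832267 16.06389648]
[296, 240, 44, 40, 1060] [ 0.03542429 -0.03577968 16.08733367]
```

```bash
python3 -m handwheel '{"rot":[[0,0,0],[0,0,0],[0,0,0],[0,0,0],[0,0,0],[0,0,0],[0,0,0],[0,0,0],[0,0,0],[0,0,0]],"offset":[[-2.1,-3.9,-0.5],[-2.1,-3.9,-0.5],[-2.1,-3.9,-0.5],[-2.1,-3.9,-0.5],[-2.1,-3.9,-0.5],[-2.1,-3.9,-0.5],[-2.1,-3.9,-0.5],[-2.1,-3.9,-0.5],[0,0,0],[0,0,0]],"hand":[2,2,2,2,2,2,2,2,2,2]}'
python3 - <<'E'
from h import *
c=snap("wrist");cv2.imwrite("pics/w3.png",cv2.resize(c["image"][:,:,::-1],(800,500),interpolation=2))
np.save("w3c.npy",np.array([c],dtype=object),allow_pickle=True); np.save("w3s.npy",np.array([r.sense()],dtype=object),allow_pickle=True)
E
```

```text
t: 9.2
eef_pos: [0.4945, -0.3479, 0.349]
eef_rot: [-0.003, 0.188, 0.982, -0.0]
wrist_force: [0.2, 0.7, -0.6]
finger_gap: 0.273
grasp_force: 24.7
```

View pics/w3.png

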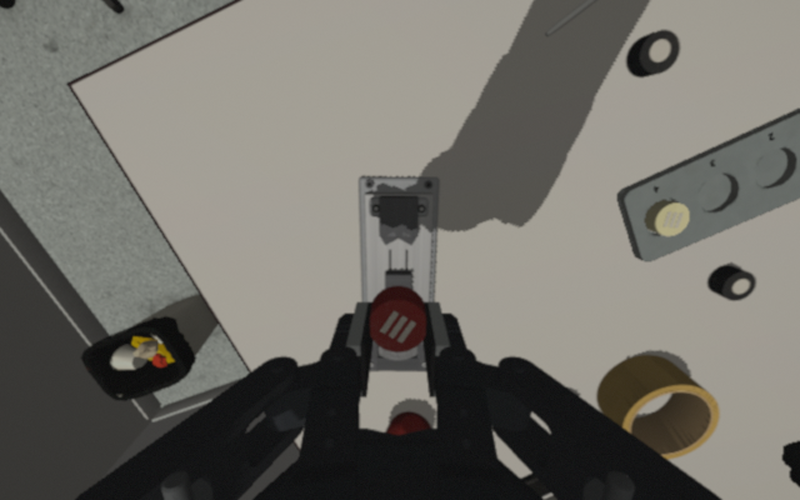

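The wrist view shows the vice parallel to the tool: V end corners at (360,178) and (438,178), V jaw at (400,215). The moving jaw is partly hidden behind the mount. I'll shift toward the housing to see both jaws.

```bash
python3 -m handwheel '{"rot":[[0,0,0],[0,0,0],[0,0,0]],"offset":[[-3.5,0,0],[-3.5,0,0],[0,0,0]],"hand":[2,2,2]}'
python3 - <<'E'
from h import *
c=snap("wrist");np.save("w4c.npy",np.array([c],dtype=object),allow_pickle=True); np.save("w4s.npy",np.array([r.sense()],dtype=object),allow_pickle=True)
# seat pixel rough
p=proj(c,[.497,-.348,.02]);print(p)
crop(c,240,90,160,150,4,"w4.png")
E
```

```text
t: 9.55
eef_pos: [0.565, -0.3697, 0.349]
eef_rot: [-0.001, 0.184, 0.983, 0.001]
wrist_force: [0.3, 0.7, -0.0]
finger_gap: 0.272
grasp_force: 24.8
[314.2595812  117.34369489]
```

View pics/w4.png

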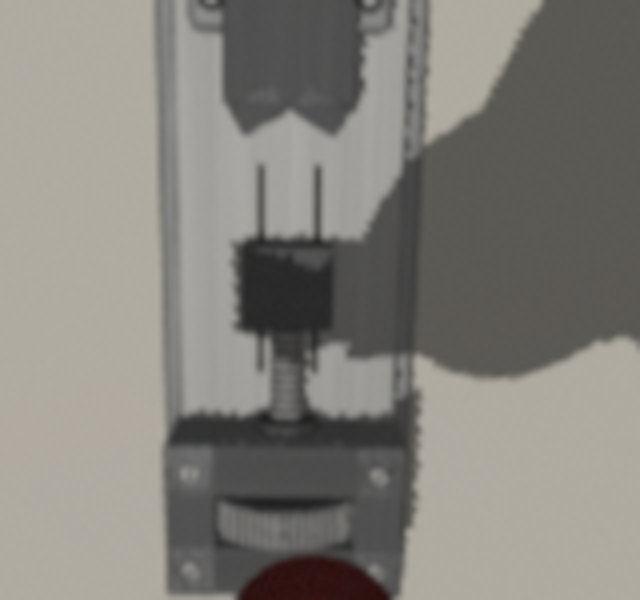

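```bash
python3 - <<'E'
from h import *
c=np.load("w4c.npy",allow_pickle=True)[0]
f=lambda x,y,z:cast(c,(240+x/4-.375,90+y/4-.375,),z)
P={"vertex":f(291,108,.032),"tipL":f(247,133,.032),"tipR":f(335,133,.032),"jawL":f(242,242,.032),"jawR":f(335,242,.032),"hFL":f(168,443,.042),"hFR":f(404,443,.042),"hBL":f(168,593,.042),"hBR":f(401,593,.042),"whL":f(217,525,.044),"whR":f(352,525,.044)}
# vice frame: housing x -38 front, -82 back; y axis
hF=(P["hFL"]+P["hFR"])/2;tip=(P["tipL"]+P["tipR"])/2;v=P["vertex"]
ey=(P["hFL"]-P["hFR"]);print("width",np.linalg.norm(ey))
ex=(v-hF)[:2];print("len hF->vertex (84)",np.linalg.norm(ex));print("cam",c["position"])
ex/=np.linalg.norm(ex);ey2=np.array([-ex[1],ex[0]]);print("yaw",np.degrees(np.arctan2(ex[1],ex[0])), "from width",np.degrees(np.arctan2(ey[1],ey[0]))-90)
o=.5*(v[:2]-ex*.046+hF[:2]+ex*.038);print("origin",o)
for k,q in P.items(): d=q[:2]-o;print(k,(1000*np.array([d@ex,d@ey2])).round(1))
s=r.sense();m=rot(s["eef_rot"]);print("toolx yaw",np.degrees(np.arctan2(m[1,0],m[0,0])),"eef",s["eef_pos"])
tgt=np.r_[o+ex*.0265,.349];print("seat-5",tgt,tooldelta(tgt))
E
```

```text
width 0.06198679321089942
len hF->vertex (84) 0.08405176958032223
cam [ 0.4896665  -0.34129461  0.31926326]
yaw 157.6458612579231 from width -201.23806866306188
origin [ 0.53796279 -0.36672533]
vertex [46.  0.]
tipL [39.8 10.9]
tipR [ 40.3 -11. ]
jawL [12.8 12.1]
jawR [ 13.3 -11.7]
hFL [-38.6  31. ]
hFR [-37.4 -31. ]
hBL [-82.1  31.9]
hBR [-80.9 -32.1]
whL [-60.8  18.1]
whR [-60.1 -18. ]
toolx yaw 158.72399602001371 eef [ 0.56287765 -0.37007531  0.34938457]
seat-5 [ 0.51345424 -0.35664657  0.349     ] [ 5.09260701 -0.54206929  0.05511424]
```

All measurements agree with the given sizes: 84 mm length, 62 to 64 mm width, jaw face at x 13. In w4 the vertex is at (291,108), the jaw face at row 242 and the wheel at (285,525). I'll move over the bed, stop just above the jaws and check.

```bash
python3 -m handwheel '{"rot":[[0,0,0],[0,0,0],[0,0,0],[0,0,0],[0,0,0],[0,0,0],[0,0,0]],"offset":[[2.6,-0.3,0],[2.65,-0.2,2],[0,0,4],[0,0,4],[0,0,3],[0,0,0],[0,0,0]],"hand":[2,2,2,2,2,2,2]}'
cat >> h.py <<'E'
EX=np.array([np.cos(np.radians(158.2)),np.sin(np.radians(158.2))]);EY=np.array([-EX[1],EX[0]]);O=np.array([.53796,-.36673])
def vice(p): d=np.array(p)[:2]-O; return (1000*np.array([d@EX,d@EY])).round(1)
E
python3 - <<'E'
from h import *
c=snap("wrist");s=r.sense();print(s["t"],s["eef_pos"],vice(s["eef_pos"]))
for q in red(c,s["eef_pos"][2]-.1584):print(q[0],vice(q[1]))
crop(c,220,100,200,150,4,"w5.png")
E
```

```text
t: 10.3
eef_pos: [0.5097, -0.3573, 0.2222]
eef_rot: [-0.0, 0.186, 0.982, 0.0]
wrist_force: [0.7, -0.2, 0.8]
finger_gap: 0.274
grasp_force: 24.8
10.35 [ 0.51026164 -0.35797835  0.22346438] [29.   2.2]
[296, 239, 45, 42, 1095] [35.3  2.4]
```

View pics/w5.png

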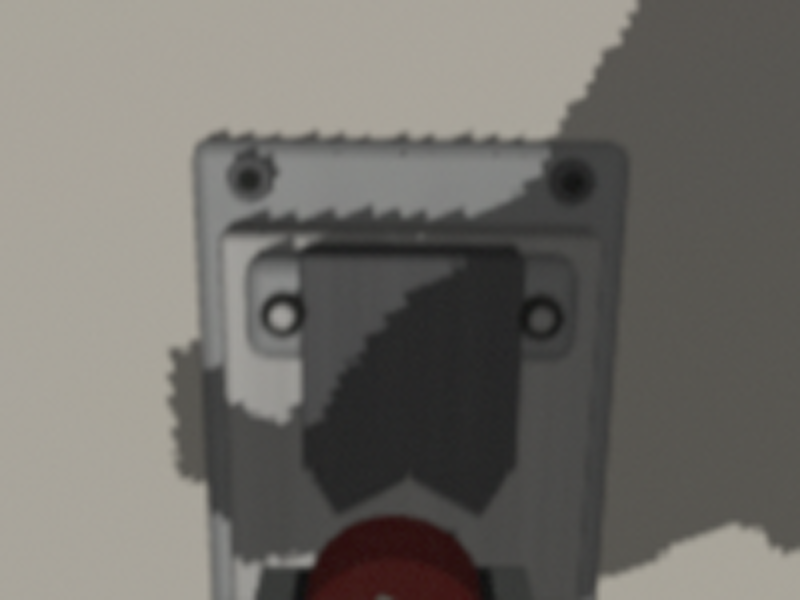

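```bash
python3 - <<'E'
from h import *
for i in range(2):
    c=snap("wrist");s=r.sense();print(s["eef_pos"].round(4) if hasattr(s["eef_pos"],'round') else s["eef_pos"],vice(s["eef_pos"]),np.round(s["joint_vel"],3))
    print("vertex",vice(cast(c,(220+409/4-.4,100+476/4-.4),.032)),"cam",c["position"],vice(c["position"]))
    for q in red(c,s["eef_pos"][2]-.1584):print(q[0],vice(q[1]))
    m=np.linalg.inv(rot(s["eef_rot"]));print((m@(np.array(c["position"])-s["eef_pos"])).round(4),(m@rot(c["attitude"])).round(3).tolist())
c=np.load("w4c.npy",allow_pickle=True)[0];s=np.load("w4s.npy",allow_pickle=True)[0]
print(s["eef_pos"]);m=np.linalg.inv(rot(s["eef_rot"]));print((m@(np.array(c["position"])-s["eef_pos"])).round(4),(m@rot(c["attitude"])).round(3).tolist())
for q in red(c,s["eef_pos"][2]-.1584):print(q[0],tooldelta(q[1],s))
E
```

```text
[ 0.5105 -0.3584  0.224 ] [28.6  2.4] [ 0.003 -0.004  0.004 -0.01  -0.005 -0.003  0.002]
vertex [42.9  0.6] cam [ 0.43522788 -0.32922004  0.19343333] [109.3   3.3]
[296, 239, 45, 42, 1107] [33.7  2.9]
[ 0.0808 -0.0005  0.0304] [[-0.001, 0.949, 0.315], [1.0, 0.001, -0.0], [-0.0, 0.315, -0.949]]
[ 0.5106 -0.3585  0.2242] [28.4  2.5] [ 0.005  0.005 -0.002 -0.004 -0.002 -0.002  0.002]
vertex [42.   0.8] cam [ 0.43555339 -0.32961731  0.19390739] [108.9   3.6]
[296, 239, 45, 42, 1091] [32.8  3.2]
[ 0.0806 -0.0006  0.03  ] [[-0.001, 0.949, 0.316], [1.0, 0.001, 0.0], [-0.0, 0.316, -0.949]]
[ 0.56287765 -0.37007531  0.34938457]
[0.0786 0.0002 0.0304] [[0.001, 0.948, 0.318], [1.0, -0.001, -0.0], [-0.0, 0.318, -0.948]]
[296, 239, 45, 42, 1111] [ 0.28542225  0.0383518  15.83952425]
[113, 265, 13, 11, 104] [ -0.34578365 -10.51165794  15.83094902]
[301, 284, 39, 63, 1460] [-3.25509058  0.15073968 15.82778199]
```

In w5 the vertex is at crop (409,476) and the mount centre at about full (318,260). Measured in one static picture, the mount is 9 mm from the vertex (I want about 17) and 2.3 mm off to +y. I'll correct that and lower to just above jaw height.

```bash
python3 -m handwheel '{"rot":[[0,0,0],[0,0,0],[0,0,0],[0,0,0],[0,0,0],[0,0,0],[0,0,0]],"offset":[[-0.75,0.22,0],[0,0,0.8],[0,0,0.8],[0,0,0],[0,0,0],[0,0,0],[0,0,0]],"hand":[2,2,2,2,2,2,2]}'
python3 - <<'E'
from h import *
c=snap("wrist");s=r.sense();print(s["t"],np.round(s["eef_pos"],4),vice(s["eef_pos"]))
for q in red(c,s["eef_pos"][2]-.1584):print(q[0],vice(q[1]))
cv2.imwrite("pics/w6.png",cv2.resize(c["image"][90:290,190:450,::-1],(780,600),interpolation=2))
E
```

```text
t: 11.15
eef_pos: [0.5178, -0.359, 0.206]
eef_rot: [0.0, 0.187, 0.982, -0.0]
wrist_force: [-0.4, 0.1, -0.9]
finger_gap: 0.271
grasp_force: 24.8
11.2 [ 0.5178 -0.359   0.2061] [21.6  0.3]
[296, 239, 45, 42, 1125] [26.2  1.1]
```

View pics/w6.png

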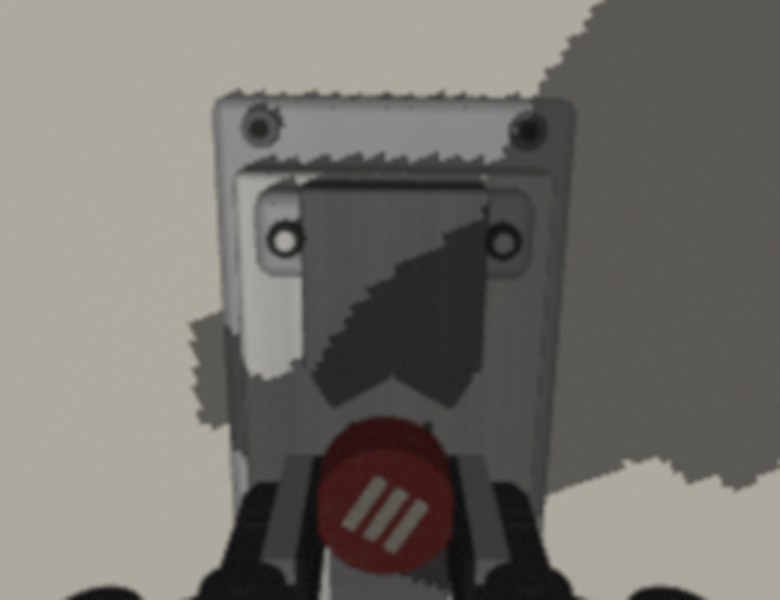

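w6 shows the mount between the pads, centred at (386,510), with the V vertex at (393,376), full (320.7,215). It stands slightly toward the V in the pads. I'll compute the relative position.

```bash
python3 - <<'E'
from h import *
c=snap("wrist");s=r.sense()
v=vice(cast(c,(320.7,215),.032));print(v,"tips",vice(cast(c,(190+333/3,90+407/3),.032)),vice(cast(c,(190+450/3,90+407/3),.032)))
for q in red(c,s["eef_pos"][2]-.1584):print(q[0],vice(q[1])-v)
E
```

```text
[45.1 -0.3] tips [38.6 10.7] [ 38.7 -11.3]
[296, 239, 45, 42, 1121] [-18.9   1.4]
```

```bash
python3 -m handwheel '{"rot":[[0,0,0],[0,0,0],[0,0,0],[0,0,0],[0,0,0]],"offset":[[0.12,0.14,0],[0,0,0.6],[0,0,0.4],[0,0,0],[0,0,0]],"hand":[2,2,2,2,2]}'
python3 -m handwheel '{"rot":[[0,0,0],[0,0,0]],"offset":[[0,0,0.15],[0,0,0]],"hand":[2,2]}'
```

```text
t: 11.75
eef_pos: [0.5171, -0.357, 0.1955]
eef_rot: [-0.0, 0.187, 0.982, 0.0]
wrist_force: [-1.0, 0.8, 0.1]
finger_gap: 0.275
grasp_force: 25.2
t: 11.95
eef_pos: [0.517, -0.3571, 0.1942]
eef_rot: [-0.0, 0.187, 0.982, 0.0]
wrist_force: [-1.4, -0.4, -0.1]
finger_gap: 0.273
grasp_force: 25.3
```

```bash
python3 -m handwheel '{"rot":[[0,0,0],[0,0,0]],"offset":[[0,0,0.08],[0,0,0]],"hand":[2,2]}'
python3 -m handwheel '{"rot":[[0,0,0],[0,0,0]],"offset":[[0,0,0.06],[0,0,0]],"hand":[2,2]}'
```

```text
t: 12.15
eef_pos: [0.517, -0.3572, 0.1937]
eef_rot: [-0.0, 0.187, 0.982, 0.0]
wrist_force: [-2.9, 2.1, 1.6]
finger_gap: 0.276
grasp_force: 26.3
t: 12.35
eef_pos: [0.517, -0.3573, 0.1936]
eef_rot: [-0.0, 0.187, 0.982, 0.0]
wrist_force: [-4.0, 1.6, 5.2]
finger_gap: 0.271
grasp_force: 28.6
```

Contact with the bed at about 5 N. Release, rise and check.

```bash
python3 -m handwheel '{"rot":[[0,0,0],[0,0,0],[0,0,0],[0,0,0],[0,0,0],[0,0,0],[0,0,0],[0,0,0],[0,0,0],[0,0,0]],"offset":[[0,0,-0.05],[0,0,0],[0,0,0],[0,0,-1],[0,0,-3],[0,0,-3],[-4,0,-3],[-4,0,-3],[0,0,0],[0,0,0]],"hand":[3,4.5,4.5,4.5,4.5,4.5,4.5,2,0,0]}'
python3 -m handwheel '{"rot":[[0,0,0],[0,0,0],[0,0,0]],"offset":[[0,0,0],[0,0,0],[0,0,0]],"hand":[0,0,0]}'
python3 - <<'E'
from h import *
c=snap("wrist","w7.png");s=r.sense();print(s["t"],np.round(s["eef_pos"],4),vice(s["eef_pos"]),s["wrist_force"])
for q in red(c,.035):print(q[0],vice(q[1]))
g=cv2.cvtColor(c["image"],cv2.COLOR_RGB2GRAY)
p=proj(c,np.r_[O+.046*EX,.032]);print("pred vertex",p)
x,y=p.astype(int)
for yy in range(y-16,y+18,2):print(yy,g[yy,x-24:x+26:2].tolist())
E
```

```text
t: 13.35
eef_pos: [0.5922, -0.3867, 0.3244]
eef_rot: [0.001, 0.186, 0.982, -0.001]
wrist_force: [-0.2, 0.6, -0.5]
finger_gap: 0.022
grasp_force: 0.0
t: 13.65
eef_pos: [0.5907, -0.3863, 0.3227]
eef_rot: [-0.001, 0.187, 0.982, 0.001]
wrist_force: [0.2, -0.4, 0.1]
finger_gap: -0.0
grasp_force: 0.0
13.7 [ 0.5909 -0.3863  0.3229] [-56.4  -1.5] [-0.51244551  0.45879739 -0.32240099]
[305, 90, 27, 29, 422] [27.3 -0.6]
[110, 263, 13, 12, 112] [-138.7  213.5]
[314, 317, 10, 31, 194] [-222.5   -2. ]
pred vertex [317.33994687  81.31652899]
65 [151, 150, 151, 84, 77, 78, 77, 75, 77, 77, 79, 79, 78, 77, 76, 78, 76, 79, 79, 76, 75, 75, 73, 112, 156]
67 [151, 150, 151, 85, 77, 79, 76, 77, 76, 77, 78, 79, 78, 76, 77, 78, 77, 79, 78, 75, 76, 75, 79, 149, 158]
69 [152, 150, 152, 84, 77, 79, 76, 77, 77, 77, 79, 79, 78, 77, 77, 77, 76, 79, 77, 75, 76, 76, 72, 130, 158]
71 [152, 149, 152, 89, 76, 79, 77, 76, 77, 76, 79, 78, 77, 78, 78, 77, 77, 79, 78, 75, 76, 76, 101, 142, 158]
73 [151, 149, 153, 95, 78, 78, 77, 76, 77, 78, 79, 79, 78, 78, 77, 78, 76, 79, 78, 76, 75, 76, 83, 152, 157]
75 [152, 150, 153, 9
[... 655 characters left out ...]
1, 156, 158, 157, 111, 78, 77, 68, 67, 124, 153, 153, 146, 147, 93, 65, 75, 76, 74, 118, 153, 153, 156, 157]
89 [153, 152, 156, 158, 159, 147, 80, 73, 113, 151, 139, 105, 86, 85, 103, 84, 83, 59, 70, 91, 138, 153, 153, 156, 157]
91 [154, 151, 156, 157, 159, 160, 129, 141, 144, 113, 83, 68, 70, 70, 69, 74, 74, 99, 71, 140, 151, 154, 153, 157, 156]
93 [153, 153, 156, 158, 159, 161, 161, 141, 85, 69, 71, 68, 69, 68, 67, 68, 67, 71, 82, 139, 151, 154, 153, 157, 156]
95 [155, 152, 157, 159, 159, 161, 156, 98, 70, 70, 72, 90, 96, 69, 68, 67, 64, 65, 69, 107, 147, 153, 153, 157, 156]
97 [155, 153, 157, 159, 159, 160, 133, 73, 69, 71, 76, 161, 165, 81, 74, 65, 66, 65, 70, 76, 89, 140, 152, 156, 156]
```

The mount stands at about x 29, centred within 0.5 mm, and upright. The fingers are closed above the housing. Now I'll go to the stroke start (vice −y side of the wheel top) and feel for the wheel.

```bash
python3 -m handwheel '{"rot":[[0,0,0],[0,0,0],[0,0,0],[0,0,0],[0,0,0],[0,0,0]],"offset":[[-0.45,0.75,2],[0,0,4],[0,0,2.5],[0,0,0.9],[0,0,0],[0,0,0]],"hand":[0,0,0,0,0,0]}'
python3 -m handwheel '{"rot":[[0,0,0],[0,0,0]],"offset":[[0,0,0.2],[0,0,0]],"hand":[0,0]}'
python3 -m handwheel '{"rot":[[0,0,0],[0,0,0]],"offset":[[0,0,0.12],[0,0,0]],"hand":[0,0]}'
python3 -c "
from h import *
print(vice(r.sense()['eef_pos']))"
```

```text
t: 14.3
eef_pos: [0.5989, -0.3814, 0.2304]
eef_rot: [0.001, 0.187, 0.982, -0.0]
wrist_force: [0.2, -0.3, 0.1]
finger_gap: -0.001
grasp_force: 0.0
t: 14.5
eef_pos: [0.5989, -0.3815, 0.2287]
eef_rot: [0.001, 0.187, 0.982, -0.0]
wrist_force: [-0.2, -0.0, -0.3]
finger_gap: -0.004
grasp_force: 0.0
t: 14.7
eef_pos: [0.5986, -0.3812, 0.2266]
eef_rot: [0.0, 0.187, 0.982, 0.0]
wrist_force: [-0.0, 0.1, 0.4]
finger_gap: -0.0
grasp_force: 0.0
[-61.7  -9.1]
```

```bash
python3 -m handwheel '{"rot":[[0,0,0],[0,0,0],[0,0,0]],"offset":[[0,0,0.3],[0,0,0.1],[0,0,0]],"hand":[0,0,0]}'
python3 -m handwheel '{"rot":[[0,0,0],[0,0,0]],"offset":[[0,0,0.08],[0,0,0]],"hand":[0,0]}'
python3 -m handwheel '{"rot":[[0,0,0],[0,0,0]],"offset":[[0,0,0.06],[0,0,0]],"hand":[0,0]}'
```

```text
t: 15.0
eef_pos: [0.5985, -0.381, 0.2219]
eef_rot: [-0.0, 0.187, 0.982, 0.0]
wrist_force: [0.5, -0.1, 0.8]
finger_gap: 0.002
grasp_force: 0.0
t: 15.2
eef_pos: [0.5986, -0.3812, 0.2215]
eef_rot: [0.0, 0.187, 0.982, 0.0]
wrist_force: [-0.3, 0.1, 0.5]
finger_gap: 0.0
grasp_force: 0.1
t: 15.4
eef_pos: [0.5986, -0.3812, 0.2213]
eef_rot: [0.0, 0.187, 0.982, 0.0]
wrist_force: [-0.9, -0.2, 2.6]
finger_gap: 0.003
grasp_force: 1.4
```

Contact at z 0.2213, as expected for the wheel top. I'll press slightly more and start the first part-stroke.

```bash
python3 -m handwheel '{"rot":[[0,0,0],[0,0,0]],"offset":[[0,0,0.03],[0,0,0]],"hand":[0,0]}'
python3 -m handwheel '{"rot":[[0,0,0],[0,0,0],[0,0,0]],"offset":[[0,-0.15,0],[0,-0.2,0],[0,-0.2,0]],"hand":[0,0,0]}'
python3 -m handwheel '{"rot":[[0,0,0],[0,0,0],[0,0,0]],"offset":[[0,-0.2,0],[0,-0.2,0],[0,-0.2,0]],"hand":[0,0,0]}'
python3 - <<'E'
from h import *
s=r.sense();print(vice(s["eef_pos"]),(rot(s["eef_rot"]).T@s["wrist_force"]).round(2))
E
```

```text
t: 15.6
eef_pos: [0.5986, -0.3812, 0.2212]
eef_rot: [0.0, 0.187, 0.982, 0.0]
wrist_force: [-0.8, 1.4, 4.3]
finger_gap: 0.001
grasp_force: 2.5
t: 15.9
eef_pos: [0.5971, -0.3852, 0.2214]
eef_rot: [0.0, 0.186, 0.983, 0.001]
wrist_force: [-2.1, 5.0, 8.5]
finger_gap: 0.001
grasp_force: 3.9
t: 16.2
eef_pos: [0.5948, -0.3911, 0.2214]
eef_rot: [0.0, 0.186, 0.982, 0.001]
wrist_force: [-1.1, 2.8, 7.6]
finger_gap: -0.001
grasp_force: 3.7
[-61.8   1.5] [ 2.04  2.2  -7.55]
```

The wheel is rolling, with about 2.5 N drag. The press is a bit high at 7.6 N, so I'll ease it and continue the stroke to +8 mm, then lift and return.

```bash
python3 -m handwheel '{"rot":[[0,0,0],[0,0,0],[0,0,0],[0,0,0]],"offset":[[0,-0.15,-0.05],[0,-0.2,0],[0,-0.2,0],[0,-0.1,0]],"hand":[0,0,0,0]}'
python3 -m handwheel '{"rot":[[0,0,0],[0,0,0],[0,0,0],[0,0,0]],"offset":[[0,0,-0.5],[0,0.8,0],[0,0.9,0],[0,0,0]],"hand":[0,0,0,0]}'
python3 - <<'E'
from h import *
s=r.sense();print(s["t"],vice(s["eef_pos"]))
p=np.load("w4c.npy",allow_pickle=True)[0]
c=snap("wrist");g=cv2.cvtColor(c["image"],cv2.COLOR_RGB2GRAY)
p=proj(c,np.r_[O+.0155*EX,.032]);print(p)
for t in("top","side"):
    k=snap(t);print(t,red(k,.0275)[-3:],proj(k,np.r_[O+.030*EX,.0275]))
cv2.imwrite("pics/w8.png",c["image"][:,:,::-1])
E
```

```text
t: 16.6
eef_pos: [0.5921, -0.3975, 0.2213]
eef_rot: [0.0, 0.187, 0.982, 0.001]
wrist_force: [-1.7, 2.8, 5.3]
finger_gap: 0.001
grasp_force: 2.3
t: 17.0
eef_pos: [0.5996, -0.3796, 0.2254]
eef_rot: [-0.0, 0.185, 0.983, 0.001]
wrist_force: [0.4, 0.8, -0.2]
finger_gap: -0.003
grasp_force: 0.0
17.0 [-62. -11.]
[300.14802679 112.6489696 ]
top [([584, 158, 11, 13, 99], [0.6449, -0.7864, 0.0275]), ([265, 280, 34, 16, 254], [0.3601, -0.0565, 0.0275]), ([140, 339, 13, 18, 151], [0.2266, 0.2535, 0.0275])] [408.91007856 221.91135149]
side [([233, 185, 14, 24, 201], [0.3648, -0.0797, 0.0275]), ([305, 285, 15, 15, 124], [0.5108, -0.3551, 0.0275]), ([430, 304, 88, 55, 1412], [0.7433, -0.4447, 0.0275])] [311.55437389 292.25833503]
```

```bash
python3 -m handwheel '{"rot":[[0,0,0],[0,0,0],[0,0,0]],"offset":[[0,0,0.4],[0,0,0.09],[0,0,0]],"hand":[0,0,0]}'
python3 -m handwheel '{"rot":[[0,0,0],[0,0,0],[0,0,0],[0,0,0]],"offset":[[0,-0.15,0],[0,-0.2,0],[0,-0.2,0],[0,-0.2,0]],"hand":[0,0,0,0]}'
python3 -m handwheel '{"rot":[[0,0,0],[0,0,0],[0,0,0],[0,0,0],[0,0,0],[0,0,0]],"offset":[[0,-0.2,0],[0,-0.2,0],[0,-0.2,0],[0,-0.2,0],[0,-0.2,0],[0,-0.1,0]],"hand":[0,0,0,0,0,0]}'
python3 - <<'E'
from h import *
s=r.sense();print(vice(s["eef_pos"]),(rot(s["eef_rot"]).T@s["wrist_force"]).round(2))
E
```

```text
t: 17.45
eef_pos: [0.598, -0.3825, 0.2214]
eef_rot: [0.0, 0.187, 0.982, -0.0]
wrist_force: [-0.0, 0.4, 2.1]
finger_gap: 0.004
grasp_force: 1.3
t: 17.85
eef_pos: [0.5957, -0.3887, 0.2215]
eef_rot: [0.0, 0.187, 0.982, 0.001]
wrist_force: [0.0, 2.8, 5.5]
finger_gap: 0.0
grasp_force: 2.7
t: 18.45
eef_pos: [0.5913, -0.3995, 0.221]
eef_rot: [0.0, 0.187, 0.982, 0.0]
wrist_force: [-0.5, 1.0, 2.3]
finger_gap: -0.004
grasp_force: 1.2
[-61.7  10.6] [ 0.79  0.74 -2.28]
```

```bash
python3 -m handwheel '{"rot":[[0,0,0],[0,0,0],[0,0,0],[0,0,0],[0,0,0],[0,0,0]],"offset":[[0,0,-0.4],[0,0.9,0],[0,0.95,0],[0,0,0],[0,0,0.4],[0,0,0.03]],"hand":[0,0,0,0,0,0]}'
python3 -m handwheel '{"rot":[[0,0,0],[0,0,0],[0,0,0],[0,0,0]],"offset":[[0,-0.1,0],[0,-0.2,0],[0,-0.2,0],[0,-0.2,0]],"hand":[0,0,0,0]}'
python3 -m handwheel '{"rot":[[0,0,0],[0,0,0],[0,0,0],[0,0,0],[0,0,0]],"offset":[[0,-0.2,0],[0,-0.2,0],[0,-0.2,0],[0,-0.2,0],[0,-0.1,0]],"hand":[0,0,0,0,0]}'
python3 - <<'E'
from h import *
s=r.sense();print(vice(s["eef_pos"]),(rot(s["eef_rot"]).T@s["wrist_force"]).round(2))
print(red(snap("side"),.0275)[-2])
E
```

```text
t: 19.05
eef_pos: [0.5988, -0.3816, 0.2213]
eef_rot: [0.001, 0.186, 0.982, 0.0]
wrist_force: [0.7, 2.3, 4.0]
finger_gap: -0.001
grasp_force: 1.8
t: 19.45
eef_pos: [0.5959, -0.3886, 0.2215]
eef_rot: [0.001, 0.187, 0.982, 0.0]
wrist_force: [0.1, 1.7, 4.0]
finger_gap: 0.005
grasp_force: 2.7
t: 19.95
eef_pos: [0.5924, -0.3973, 0.2213]
eef_rot: [0.001, 0.187, 0.982, -0.0]
wrist_force: [0.7, 2.5, 4.3]
finger_gap: 0.002
grasp_force: 2.2
[-61.9   8.2] [ 0.29  2.62 -4.3 ]
([304, 284, 15, 16, 118], [0.5092, -0.3539, 0.0275])
```

```bash
python3 -m handwheel '{"rot":[[0,0,0],[0,0,0],[0,0,0],[0,0,0],[0,0,0],[0,0,0]],"offset":[[0,0,-0.4],[0,0.8,0],[0,0.85,0],[0,0,0],[0,0,0.4],[0,0,0.02]],"hand":[0,0,0,0,0,0]}'
python3 -m handwheel '{"rot":[[0,0,0],[0,0,0],[0,0,0]],"offset":[[0,-0.1,0],[0,-0.15,0],[0,-0.15,0]],"hand":[0,0,0]}'
python3 -m handwheel '{"rot":[[0,0,0],[0,0,0]],"offset":[[0,-0.15,0],[0,-0.15,0]],"hand":[0,0]}'
python3 -m handwheel '{"rot":[[0,0,0],[0,0,0]],"offset":[[0,-0.15,0],[0,-0.15,0]],"hand":[0,0]}'
python3 -m handwheel '{"rot":[[0,0,0],[0,0,0]],"offset":[[0,-0.15,0],[0,-0.15,0]],"hand":[0,0]}'
python3 - <<'E'
from h import *
s=r.sense();print(vice(s["eef_pos"]),(rot(s["eef_rot"]).T@s["wrist_force"]).round(2))
print(red(snap("side"),.0275)[-2])
E
```

```text
t: 20.6
eef_pos: [0.5989, -0.3811, 0.2212]
eef_rot: [0.0, 0.186, 0.982, 0.0]
wrist_force: [0.1, 2.2, 4.0]
finger_gap: 0.003
grasp_force: 2.1
t: 20.9
eef_pos: [0.5974, -0.3848, 0.2214]
eef_rot: [0.0, 0.186, 0.982, 0.001]
wrist_force: [-0.5, 2.8, 5.0]
finger_gap: 0.002
grasp_force: 3.1
t: 21.1
eef_pos: [0.5961, -0.3879, 0.2214]
eef_rot: [0.0, 0.187, 0.982, 0.001]
wrist_force: [-0.5, 3.0, 6.3]
finger_gap: 0.003
grasp_force: 3.1
t: 21.3
eef_pos: [0.595, -0.3907, 0.2215]
eef_rot: [0.0, 0.187, 0.982, 0.001]
wrist_force: [-0.6, 3.6, 6.4]
finger_gap: -0.002
grasp_force: 3.1
t: 21.5
eef_pos: [0.5941, -0.3932, 0.2215]
eef_rot: [0.0, 0.187, 0.982, 0.001]
wrist_force: [-0.8, 3.1, 5.9]
finger_gap: -0.001
grasp_force: 3.3
[-61.9   3.8] [ 1.88  2.59 -5.89]
([304, 284, 14, 16, 114], [0.5084, -0.3539, 0.0275])
```

```bash
cat > f.py <<'E'
from h import *
s=r.sense();print(vice(s["eef_pos"]),(rot(s["eef_rot"]).T@s["wrist_force"]).round(2))
E
python3 -m handwheel '{"rot":[[0,0,0],[0,0,0]],"offset":[[0,-0.15,0],[0,-0.15,0]],"hand":[0,0]}' >/dev/null; python3 f.py
python3 -m handwheel '{"rot":[[0,0,0],[0,0,0]],"offset":[[0,-0.15,0],[0,-0.1,0]],"hand":[0,0]}'>/dev/null; python3 f.py
python3 -m handwheel '{"rot":[[0,0,0],[0,0,0],[0,0,0],[0,0,0],[0,0,0],[0,0,0]],"offset":[[0,0,-0.4],[0,0.8,0],[0,0.85,0],[0,0,0],[0,0,0.4],[0,0,0.02]],"hand":[0,0,0,0,0,0]}'
python3 -m handwheel '{"rot":[[0,0,0],[0,0,0]],"offset":[[0,-0.1,0],[0,-0.15,0]],"hand":[0,0]}'>/dev/null; python3 f.py
python3 -m handwheel '{"rot":[[0,0,0],[0,0,0]],"offset":[[0,-0.1,0],[0,-0.1,0]],"hand":[0,0]}'>/dev/null; python3 f.py
```

```text
[-62.    6.3] [ 1.99  5.23 -7.17]
[-62.    8.5] [ 2.84  4.97 -6.66]
t: 22.55
eef_pos: [0.5982, -0.3831, 0.2213]
eef_rot: [0.001, 0.187, 0.982, 0.0]
wrist_force: [0.7, 3.2, 6.1]
finger_gap: 0.001
grasp_force: 3.1
[-62.1  -6.1] [ 2.9   5.9  -7.94]
[-62.2  -4.5] [ 2.6   7.05 -6.55]
```

The drag rose from 2.6 N to between 5 and 7 N, so the jaw has gripped. Stop here, lift off and check.

```bash
python3 -m handwheel '{"rot":[[0,0,0],[0,0,0],[0,0,0],[0,0,0],[0,0,0],[0,0,0],[0,0,0]],"offset":[[0,0.1,-0.3],[0,0,-2],[0,0,-4],[0,0,-4],[0,0,0],[0,0,0],[0,0,0]],"hand":[0,0,0,0,0,0,0]}'
python3 - <<'E'
from h import *
c=snap("wrist","w9.png");print(r.sense()["t"])
R=red(c,.035)[0];print(R,vice(R[1]))
g=cv2.cvtColor(c["image"],cv2.COLOR_RGB2GRAY)
x,y,w,h=R[0][:4]
for yy in range(y-14,y+h+24,2):print(yy,g[yy,x-14:x+w+14:3].tolist())
E
```

```text
t: 23.65
eef_pos: [0.5959, -0.3867, 0.322]
eef_rot: [-0.001, 0.187, 0.982, 0.0]
wrist_force: [0.4, 0.6, 0.0]
finger_gap: 0.001
grasp_force: 0.0
23.7
([303, 78, 28, 31, 461], [0.5089, -0.3544, 0.035]) [31.6 -0.7]
64 [152, 149, 151, 76, 79, 76, 76, 77, 79, 77, 77, 76, 78, 78, 75, 74, 93, 158, 155]
66 [152, 150, 151, 78, 79, 78, 77, 78, 78, 78, 77, 76, 77, 77, 75, 73, 147, 157, 155]
68 [153, 150, 152, 77, 78, 77, 76, 78, 78, 77, 76, 77, 77, 77, 75, 72, 128, 157, 154]
70 [152, 151, 152, 79, 79, 77, 78, 89, 80, 77, 78, 82, 79, 77, 75, 73, 108, 157, 154]
72 [153, 152, 153, 79, 79, 79, 95, 99, 87, 79, 80, 86, 92, 79, 76, 72, 112, 157, 154]
74 [154, 152, 153, 75, 74, 79, 85, 85, 89, 72, 79, 79, 82, 84, 72, 69, 139, 157, 155]
76 [153, 152, 155, 109, 76, 77, 77, 78, 76, 47, 76, 78, 76, 74, 74, 62, 152, 158, 155]
78 [153, 152, 155, 152, 77, 79, 78, 69, 65, 78, 62, 76, 77, 76, 73, 89, 154, 157, 155]
80 [154, 153, 155, 157, 89, 80, 76, 68, 70, 70, 67, 67, 70, 77, 71, 151, 154, 157, 155]
82 [155, 153, 155, 158, 131, 75, 76, 69, 67, 68, 68, 67, 67, 65, 84, 153, 155, 156, 155]
84 [155, 154, 155, 158
[... 1575 characters left out ...]
9, 82, 81, 81, 81, 81, 79, 81, 79, 73, 125, 153, 156, 153, 153]
120 [159, 157, 157, 159, 158, 81, 80, 80, 80, 80, 79, 79, 78, 72, 137, 153, 157, 153, 154]
122 [158, 157, 157, 159, 158, 82, 83, 81, 81, 82, 81, 80, 80, 74, 148, 154, 157, 153, 153]
124 [160, 157, 157, 159, 158, 84, 83, 82, 82, 82, 82, 81, 80, 73, 123, 153, 157, 153, 154]
126 [160, 158, 158, 159, 157, 84, 83, 83, 83, 82, 82, 82, 83, 75, 126, 154, 158, 153, 152]
128 [161, 156, 157, 159, 158, 82, 82, 81, 81, 81, 81, 80, 79, 72, 148, 153, 157, 152, 152]
130 [160, 157, 157, 160, 159, 83, 82, 82, 81, 82, 80, 80, 80, 72, 128, 153, 157, 152, 152]
132 [160, 158, 157, 159, 159, 85, 80, 82, 79, 80, 79, 81, 80, 84, 151, 153, 157, 152, 137]
```

The mount reads x 31.6, at the seat, with the jaw face against it (row 107) and no gap. The fingers are clear, so I'll hand in.

```bash
python3 -c "
from cell import r
print(r.sign_off())"
```

```text
the job is handed in; nothing more can be done
None
```

The small mount stands upright in the V jaw, held finger-tight by the moving jaw. I stopped rolling with the wheel drag at about 6 to 7 N, above your 4 to 5 N gripping range but under the 7.5 N forced limit, and handed the job in at about 24 s.

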